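Close up the strand on the bead board

ROBOT

A 6-joint arm with a two-finger parallel gripper is mounted at the origin on the work surface. World frame = base frame: x ahead of the robot, y to its left, z up, the work surface at z = 0. Lengths are in m, angles in degrees, forces in N, time in s.
With the tool pointing down it reaches from about 0.25 to 0.725 m from the base axis. Payload 9.7 kg.
Tool frame: the origin (TCP) lies midway between the tips of the shut fingers; the grasp point (between the pads) lies 19 mm behind it; z points along the fingers, y is the line along which they close (so a half turn about z gives the same grasp; the last joint's range is limited). The gripper opens to 85 mm and grips with 20 to 120 N. Pads are 22 mm wide; open, the fingers measure 114 mm over their backs; the gripper's body (76 mm by 85 mm) begins 54 mm behind the grasp point. The pads swing forward as they close: fully open they stand 13 mm farther back than shut.
Start: joints at [66.005, 4.979, 10.078, 95.1, 0, 90], TCP at [0.224, 0.502, 0.231] pointing down, gripper open.
Joint ranges: [-179.16, 179.16], [-48.56, 103.87], [-65.8, 70.77], [-126.05, 130.52], [-82.76, 87.17], [-180, 180]. Speed limits (degrees/s): [127.2, 127.2, 147.25, 180, 180, 180].

INTERFACE

Orientations are given as [roll, pitch, yaw] about the fixed x, y, z axes, in that order (R = Rz(yaw) Ry(pitch) Rx(roll)).
In Python, from workcell import bot gives the robot as it stands.
- The arm moves only by the shell command python3 -m crank 'ROWS' [FORCE]. ROWS is JSON, a list of rows, each an object with "gripper": the finger opening in mm, from 0 to 85.4; "travel": the shift along the tool's x, y, z in mm, a list of three; "twist": the turn, a rotation vector about the tool's x, y, z in rad, a list of three. In form: [{"gripper": gripper, "travel": [tx, ty, tz], "twist": [rx, ry, rz]}, ...]. A call has 1 to 12 rows; each row shifts and turns the commanded pose from where the row before left it, along the tool's axes as they then stand; what a row does not reach is not made up. A row lasts 1/8 s, in which the tool goes at most 62.5 mm and 10.7 degrees, less where a joint would pass 70% of its speed; a pose out of reach is approached as far as the arm can. A call is refused whole if a number of a shift passes 62.5 or a number of a turn 0.188, either way. A call with a gripper value outside its range is refused whole. The fingers move at their own pace and stop on an object; FORCE is the grip in N (left out, the last holds). Time passes only in rows, so rows that do not move let the fingers close. It gives the time, the measured TCP pose, the force, the opening and the grip force at its end, in the units of the state.
- bot.get_obs(): the state, without advancing time (a new reading comes with each control period).
- bot.camera(name): name is "scene" or "top" or "wrist"; returns the picture (384x512x3 uint8, red, green, blue); there is no depth.
- bot.calibration(name): a dict with "vfov" (degrees; the focal length in pixels is half the picture's height over the tangent of half this angle, whatever the lens; pixels are square), "cx", "cy" (the principal point, pixels), "camera_from_world" (4x4, takes a point from world to camera coordinates). Camera axes: x right, y down, z forward; pixel columns grow to the right and rows downward; lengths in m; the calibration is good to about 2 mm. A picture is of the moment at which its call begins: read the wrist's pose just before it. calibration takes no time and is no camera call; for the wrist camera it gives the pose at the moment of the call.
- bot.job_done(): hands the job in; it is judged then, once.
The state is a dict: "time": time; "q": joint angles; "qd": joint speeds; "joint_efforts": joint torques, N m; "ee_pos": TCP position; "tcp_rot": TCP orientation; "wrist_force": force on the tool from outside, world axes, zero at the start; "torque": the same for the moment, N m; "opening": finger opening in m; "grasp_force": force on a finger pad.
Only numpy, scipy, OpenCV 4.12 (cv2) and the standard library are available. Lean on these libraries where they do the work, as an engineer would, in place of code of your own. Each camera call takes 0.05 s, during which the arm holds its last target. There are 200 camera calls.

TASK

The five glass beads of a new strand have rolled apart in the U-shaped channel of the grey bead board. Trace the channel with the fingertips just above the board, from behind the bead farthest from the red mark and round the bend, and gently push all the beads together into one row without gaps against the closed end marked with red. Only push: no bead may be picked up or leave the channel, and the other things on the bench and in the board's tray stay where they are.

Things in the scene. Friction and masses are not known exactly. Their poses are not given: they have to be found in the camera images.
- board: Bead layout board, grey with dark channel floor, fixed and level, 12.5 mm thick. Origin: on its underside (bench level), at the centre of the half-circle bend of the U-shaped channel in its top; z up. The U's straight legs run to +x at y = +70 and -70 mm. Outline: 196 mm wide, from x = -98 mm (round end) to +131 mm (square end). White ticks line the channel, a red bar marks the end of the +y leg.
- channel_end (a point): The closed end marked by the red bar on the rim: middle of the end wall at floor level, (115, 70, 4) mm in the board's frame. From here the +y leg runs 115 mm straight back to x = 0. The channel is 24 mm wide with upright walls and a flat floor, 8.5 mm deep: floor 4 mm, board top 12.5 mm above the bench.
- bend (a point): Middle of the bend, on the channel's centreline at floor level, (-70, 0, 4) mm in the board's frame. The bend is a half circle of centreline radius 70 mm about the board's origin, on its -x side; it joins the two legs at x = 0. Fingertips 2 to 5 mm over the board's top push the beads well; a bead pushed askew to the channel, or from high on its crown, can wedge.
- far_end (a point): The other, unmarked closed end, of the -y leg: middle of its end wall at floor level, (115, -70, 4) mm in the board's frame.
- bead_amber: Loose amber orange glass bead, a 20 mm ball of 10 to 16 g, slippery; pushed slowly it rolls and soon stops by itself. Origin: its centre, 1.5 mm above the board's top (its axes turn as it rolls), so 11.5 mm of it stand above the board. The five lie apart along the whole channel, colours in any order, and cannot pass one another. Closed up, their centres are 10, 30, 50, 70, 90 mm from the end wall.
- bead_green: Loose dark green glass bead, a 20 mm ball of 10 to 16 g, slippery; pushed slowly it rolls and soon stops by itself. Origin: its centre, 1.5 mm above the board's top (its axes turn as it rolls), so 11.5 mm of it stand above the board. The five lie apart along the whole channel, colours in any order, and cannot pass one another. Closed up, their centres are 10, 30, 50, 70, 90 mm from the end wall.
- bead_blue: Loose blue glass bead, a 20 mm ball of 10 to 16 g, slippery; pushed slowly it rolls and soon stops by itself. Origin: its centre, 1.5 mm above the board's top (its axes turn as it rolls), so 11.5 mm of it stand above the board. The five lie apart along the whole channel, colours in any order, and cannot pass one another. Closed up, their centres are 10, 30, 50, 70, 90 mm from the end wall.
- bead_red: Loose dark red glass bead, a 20 mm ball of 10 to 16 g, slippery; pushed slowly it rolls and soon stops by itself. Origin: its centre, 1.5 mm above the board's top (its axes turn as it rolls), so 11.5 mm of it stand above the board. The five lie apart along the whole channel, colours in any order, and cannot pass one another. Closed up, their centres are 10, 30, 50, 70, 90 mm from the end wall.
- bead_white: Loose ivory white glass bead, a 20 mm ball of 10 to 16 g, slippery; pushed slowly it rolls and soon stops by itself. Origin: its centre, 1.5 mm above the board's top (its axes turn as it rolls), so 11.5 mm of it stand above the board. The five lie apart along the whole channel, colours in any order, and cannot pass one another. Closed up, their centres are 10, 30, 50, 70, 90 mm from the end wall.
- wax_tube: Loose blue-violet carving-wax tube, eight-sided, 95 mm long (its x), 33 mm wide and 33 mm high, lying on the bench left (+y) of the board. Origin under its middle. To be left alone.
- spoon: Loose dark steel measuring spoon, 125 mm long, 11 mm high, on the bench right (-y) of the board. Origin under the bowl (32 mm across), the handle runs to its +x. To be left alone.
- bench_block: Loose polished steel bench block, 65 x 65 x 12 mm, on the bench right of the spoon. Origin under its centre. To be left alone.
- clasp_ring: Loose brass clasp ring, 22 mm across, 4 mm high, lying in the sunk tray in the middle of the board (board frame x 22 to 103, y -44 to +44 mm, as deep as the channel), all below the board's top. Origin under its centre. To be left alone.

How it is judged:
By the outcome, as a careful person would: the job done as asked, in the order asked, and still so for the second after the job is handed in, with the robot touching nothing.
It also fails if it takes over 54 s, if anything falls off the work surface, if the arm or the gripper's body presses on something with over 40 N, if the wrist force passes 120 N, or if a joint passes its speed limit or range.

## Working session

There is one attempt and no reset: what is moved stays moved. The work goes in short steps, Python scripts to look and compute and a shell command to move; the robot and the scene stay as the last step left them, time stands still between calls to the robot, and variables do not carry over. Pictures are saved under pics/ and viewed, at most 14 in all, crops included, and the job is handed in when it is done.

```bash
mkdir -p pics; ls; python3 - <<'E'
from workcell import bot
import cv2,numpy as np
o=bot.get_obs();print({k:np.round(o[k],3).tolist() for k in('time','ee_pos','tcp_rot','q','opening')})
for n in('top','scene'):
    cv2.imwrite(f'pics/{n}0.png',bot.camera(n)[:,:,::-1]);c=bot.calibration(n);print(n,c['vfov'],c['cx'],c['cy'],np.round(c['camera_from_world'],4).tolist(),c.keys())
E
```

```text
pics
{'time': 0.0, 'ee_pos': [0.224, 0.502, 0.231], 'tcp_rot': [-179.923, 0.0, 156.008], 'q': [66.007, 5.011, 10.032, 95.099, -0.0, 89.999], 'opening': 0.085}
top 44.30796962619761 260.59552372050854 193.59729260137524 [[-0.0035, -1.0, -0.0073, 0.0135], [-0.9992, 0.0038, -0.041, 0.5627], [0.0411, 0.0072, -0.9991, 1.2177], [0.0, 0.0, 0.0, 1.0]] dict_keys(['vfov', 'cx', 'cy', 'camera_from_world'])
scene 57.33432443233239 255.96930634526097 188.01258934903424 [[0.5273, 0.8496, -0.0103, -0.2925], [0.5989, -0.3803, -0.7048, -0.3209], [-0.6027, 0.3655, -0.7094, 1.0597], [0.0, 0.0, 0.0, 1.0]] dict_keys(['vfov', 'cx', 'cy', 'camera_from_world'])
```

View pics/top0.png

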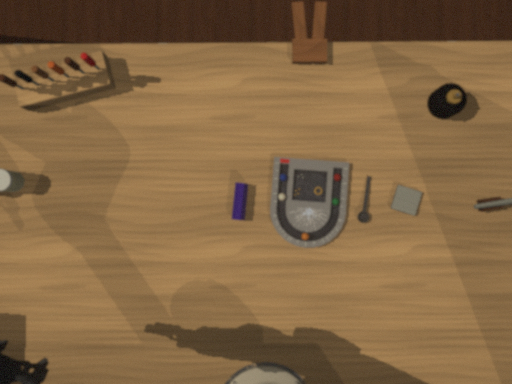

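View pics/scene0.png

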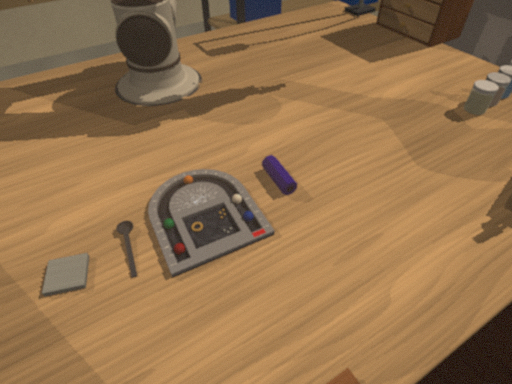

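The top view shows the board with its round end toward the robot and the red bar at the upper left, around (284,162). The beads are blue (283,177), white (282,197), amber (305,237), green (336,201) and red (336,177), so red is the farthest from the mark. The scene view agrees.

```bash
cat > h.py <<'E'
from workcell import bot
import cv2,numpy as np
def KT(n):
    c=bot.calibration(n);f=192/np.tan(np.radians(c['vfov']/2))
    return np.array([[f,0,c['cx']],[0,f,c['cy']],[0,0,1]]),np.array(c['camera_from_world'])
def H(n,z):  # world (x,y,1) at height z -> pixel
    K,T=KT(n);return K@np.c_[T[:3,0],T[:3,1],T[:3,2]*z+T[:3,3]]
def rect(n,z,x0,x1,y0,y1,s):  # metric picture: up=+x, left=+y, s px per m
    M=np.array([[0,-1/s,x1],[-1/s,0,y1],[0,0,1]])
    h=H(n,z);im=bot.camera(n)[:,:,::-1].copy()
    return cv2.warpPerspective(im,h@M,(int((y1-y0)*s),int((x1-x0)*s)),flags=cv2.INTER_CUBIC|cv2.WARP_INVERSE_MAP)
def px2w(n,p,z):
    q=np.linalg.inv(H(n,z))@[p[0],p[1],1];return q[:2]/q[2]
E
python3 - <<'E'
from h import *
for nm,p,z in [('sqL',(274,158),.0125),('sqR',(350,161),.0125),('round',(305,247),.0125),('red',(336,177),.014),('green',(336,201),.014),('amber',(305,237),.014),('white',(282,197),.014),('blue',(283,177),.014)]: print(nm,px2w('top',p,z).round(4))
E
```

```text
sqL [ 0.6557 -0.0239]
sqR [ 0.647  -0.2221]
round [ 0.4238 -0.1031]
red [ 0.6052 -0.185 ]
green [ 0.5427 -0.1843]
amber [ 0.4497 -0.1032]
white [ 0.5536 -0.0442]
blue [ 0.6057 -0.0471]
```

```bash
python3 -m crank '[{"gripper":0,"travel":[-41,-36,0],"twist":[0,0,0]},{"gripper":0,"travel":[-41,-36,0],"twist":[0,0,0]},{"gripper":0,"travel":[-41,-36,0],"twist":[0,0,0]},{"gripper":0,"travel":[-41,-36,0],"twist":[0,0,0]},{"gripper":0,"travel":[-41,-36,0],"twist":[0,0,0]},{"gripper":0,"travel":[-41,-36,0],"twist":[0,0,0]},{"gripper":0,"travel":[-41,-36,0],"twist":[0,0,0]},{"gripper":0,"travel":[-41,-36,0],"twist":[0,0,0]},{"gripper":0,"travel":[-41,-36,0],"twist":[0,0,0]},{"gripper":0,"travel":[-41,-36,0],"twist":[0,0,0]},{"gripper":0,"travel":[-41,-36,0],"twist":[0,0,0]},{"gripper":0,"travel":[-41,-36,0],"twist":[0,0,0]}]' && python3 -m crank '[{"gripper":0,"travel":[0,0,0],"twist":[0,0,-0.18]},{"gripper":0,"travel":[0,0,0],"twist":[0,0,-0.18]},{"gripper":0,"travel":[0,0,0],"twist":[0,0,-0.18]},{"gripper":0,"travel":[0,0,0],"twist":[0,0,-0.18]},{"gripper":0,"travel":[0,0,0],"twist":[0,0,-0.18]},{"gripper":0,"travel":[0,0,0],"twist":[0,0,-0.18]},{"gripper":0,"travel":[0,0,0],"twist":[0,0,-0.18]},{"gripper":0,"travel":[0,0,0],"twist":[0,0,-0.18]},{"gripper":0,"travel":[0,0,0],"twist":[0,0,-0.18]},{"gripper":0,"travel":[0,0,0],"twist":[0,0,-0.18]},{"gripper":0,"travel":[0,0,0],"twist":[0,0,-0.18]}]'
python3 - <<'E'
from h import *
o=bot.get_obs();print({k:np.round(o[k],3).tolist() for k in('time','ee_pos','tcp_rot','q','opening')})
K,T=KT('wrist');print('cam at',(-T[:3,:3].T@T[:3,3]).round(3),'axis',T[2,:3].round(3))
im=bot.camera('wrist');cv2.imwrite('pics/w1.png',im[:,:,::-1])
E
```

```text
time: 1.6
ee_pos: [0.4978, -0.0941, 0.231]
tcp_rot: [180.0, -0.0, 156.0]
wrist_force: [1.1, 1.0, 0.2]
opening: 0.0003
grasp_force: 0.0
time: 2.98
ee_pos: [0.4973, -0.0923, 0.2309]
tcp_rot: [180.0, 0.0, -90.2]
wrist_force: [0.6, 0.1, -0.1]
opening: 0.0002
grasp_force: 0.0
{'time': 2.975, 'ee_pos': [0.497, -0.092, 0.231], 'tcp_rot': [179.958, 0.007, -90.209], 'q': [-10.509, -1.052, 3.835, 94.931, -0.0, -100.299], 'opening': 0.0}
cam at [ 0.497 -0.164  0.373] axis [-0.001  0.28  -0.96 ]
```

View pics/w1.png

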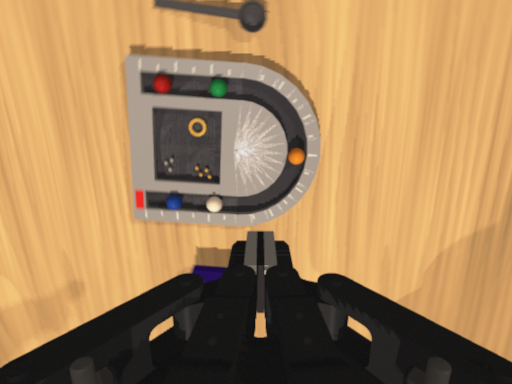

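The wrist view shows the whole board: red bead (162,84), green (219,88), amber (297,156), white (214,204), blue (175,202), and the red bar (140,199). The shut fingers come in from below at (260,240). Next I fit the board outline and the bead positions.

```bash
python3 - <<'E'
from h import *
from scipy.optimize import least_squares
im=cv2.imread('pics/w1.png');hsv=cv2.cvtColor(im,cv2.COLOR_BGR2HSV)
m=((hsv[...,1]<75)).astype(np.uint8);m[232:]=0
n,l,st,_=cv2.connectedComponentsWithStats(cv2.morphologyEx(m,cv2.MORPH_OPEN,np.ones((3,3))))
k=1+np.argmax(st[1:,4]);print('bbox',st[k])
c=max(cv2.findContours((l==k).astype(np.uint8),0,1)[0],key=cv2.contourArea);c=cv2.convexHull(c)
M=np.zeros(m.shape,np.uint8);cv2.drawContours(M,[c],-1,1,-1)
c=max(cv2.findContours(M,0,1)[0],key=cv2.contourArea)[:,0].astype(float)
W=np.array([px2w('wrist',p,.0125) for p in c])
def d(p,W=W):
    a=p[2];R=np.array([[np.cos(a),-np.sin(a)],[np.sin(a),np.cos(a)]]);b=(W-p[:2])@R*1e3
    r=np.hypot(*b.T)
    side=np.where(np.abs(b[:,1])-98>b[:,0]-131,np.abs(b[:,1])-98,b[:,0]-131)
    return np.where(b[:,0]<0,r-98,side)
s=least_squares(d,[.52,-.117,-.04],loss='soft_l1');print('wrist',s.x[:2].round(4),np.degrees(s.x[2]).round(2),'rms',np.sqrt(np.mean(d(s.x)**2)).round(2),np.mean(d(s.x)))
p=s.x;a=p[2];R=np.array([[np.cos(a),-np.sin(a)],[np.sin(a),np.cos(a)]])
for n_,q,in [('red',(162,84)),('green',(219,88)),('amber',(297,156)),('white',(214,204)),('blue',(175,202)),('ringtick',(140,199))]:
    w=px2w('wrist',q,.014);print(n_,w.round(4),((w-p[:2])@R*1e3).round(1))
cv2.imwrite('pics/m.png',M*255)
E
```

```text
bbox [  126    55   194   171 26558]
wrist [ 0.5224 -0.1125] -3.52 rms 0.66 -0.5004252966326224
red [ 0.608  -0.1866] [ 90.  -68.7]
green [ 0.5438 -0.1827] [ 25.7 -68.8]
amber [ 0.4523 -0.1057] [-70.4   2.5]
white [ 0.5547 -0.0442] [28.  70.2]
blue [ 0.6038 -0.0466] [77.1 70.8]
ringtick [ 0.6474 -0.0504] [120.9  69.7]
```

```bash
python3 -m crank '[{"gripper":0,"travel":[32.3,-47,0],"twist":[0,0,0]},{"gripper":0,"travel":[32.3,-47,0],"twist":[0,0,0]},{"gripper":0,"travel":[32.3,-47,0],"twist":[0,0,0]},{"gripper":0,"travel":[0,0,45],"twist":[0,0,0]},{"gripper":0,"travel":[0,0,45],"twist":[0,0,0]},{"gripper":0,"travel":[0,0,45],"twist":[0,0,0]},{"gripper":0,"travel":[0,0,45],"twist":[0,0,0.058]},{"gripper":0,"travel":[0,0,0],"twist":[0,0,0]},{"gripper":0,"travel":[0,0,0],"twist":[0,0,0]}]'
python3 - <<'E'
from h import *
o=bot.get_obs();print({k:np.round(o[k],4).tolist() for k in('time','ee_pos','tcp_rot','q')})
a=cv2.resize(bot.camera('scene')[200:290,110:300,::-1],None,fx=3,fy=3,interpolation=cv2.INTER_CUBIC);b=bot.camera('wrist')[:,:,::-1]
b=cv2.resize(b,None,fx=.78,fy=.78)
out=np.zeros((270+b.shape[0],570,3),np.uint8);out[:270]=a[:270];out[270:,:b.shape[1]]=b
cv2.imwrite('pics/s2.png',out)
E
```

```text
time: 4.15
ee_pos: [0.6382, -0.1907, 0.0532]
tcp_rot: [-179.9, -0.0, -93.9]
wrist_force: [-0.2, 0.7, 0.3]
opening: -0.0001
grasp_force: 0.0
{'time': 4.15, 'ee_pos': [0.6382, -0.1907, 0.0532], 'tcp_rot': [-179.9056, -0.0227, -93.8738], 'q': [-16.6384, 20.9234, 9.2189, 78.1985, -0.0013, -102.7646]}
```

View pics/s2.png

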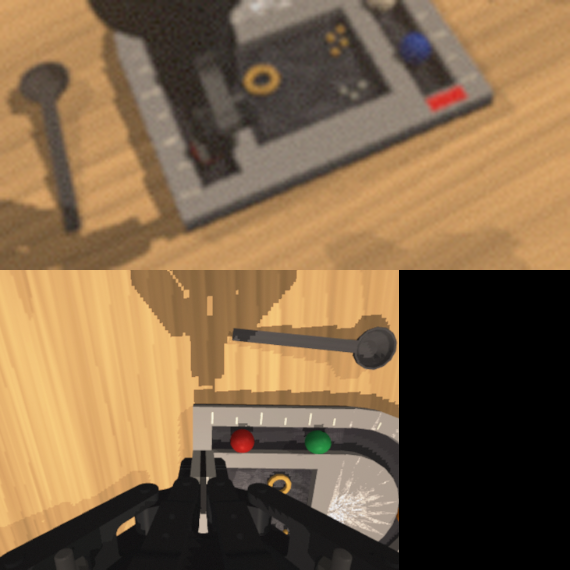

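Above the board, the shut fingers stand at the square end (wrist part, tip about (203,460)), behind the red bead (242,441). Green follows at (318,442). Now I descend.

```bash
python3 -m crank '[{"gripper":0,"travel":[-1,0,18],"twist":[0,0,0]},{"gripper":0,"travel":[0,0,17],"twist":[0,0,0]},{"gripper":0,"travel":[0,0,0],"twist":[0,0,0]},{"gripper":0,"travel":[0,0,0],"twist":[0,0,0]},{"gripper":0,"travel":[0,0,0],"twist":[0,0,0]}]'
```

```text
time: 4.88
ee_pos: [0.6377, -0.1896, 0.0167]
tcp_rot: [-180.0, -0.0, -93.9]
wrist_force: [0.4, 0.1, -0.3]
opening: 0.0001
grasp_force: 0.0
```

```bash
python3 -m crank '[{"gripper":0,"travel":[0,2,0.5],"twist":[0,0,-0.006]},{"gripper":0,"travel":[0,3,0],"twist":[0,0,0]},{"gripper":0,"travel":[0,3,0],"twist":[0,0,0]},{"gripper":0,"travel":[0,3,0],"twist":[0,0,0]},{"gripper":0,"travel":[0,3,0],"twist":[0,0,0]},{"gripper":0,"travel":[0,3,0],"twist":[0,0,0]},{"gripper":0,"travel":[0,3,0],"twist":[0,0,0]},{"gripper":0,"travel":[0,3,0],"twist":[0,0,0]},{"gripper":0,"travel":[0,3,0],"twist":[0,0,0]},{"gripper":0,"travel":[0,3,0],"twist":[0,0,0]}]'
cat >> h.py <<'E'
P=np.array([.5225,-.112]);A=np.radians(-3.5);RB=np.array([[np.cos(A),-np.sin(A)],[np.sin(A),np.cos(A)]])
def board(w): return ((np.array(w)-P)@RB*1e3).round(1)
def beads(n='wrist',show=None):
    im=bot.camera(n);h=cv2.cvtColor(im,cv2.COLOR_RGB2HSV).astype(int)
    if show: cv2.imwrite(show,im[:,:,::-1])
    # mask to channel ribbon via board coordinates of each pixel at bead height
    u,v=np.meshgrid(np.arange(512),np.arange(384));q=np.linalg.inv(H(n,.016))@np.stack([u.ravel(),v.ravel(),np.ones(u.size)])
    b=((q[:2]/q[2]).T-P)@RB*1e3;x,y=b.T
    e=np.where(x<0,np.hypot(x,y),np.abs(y))
    rib=((np.abs(e-70)<13)&(x<112)&(x>-90)).reshape(u.shape)
    Hh,S,V=h[...,0],h[...,1],h[...,2]
    cl={'red':((Hh<6)|(Hh>172))&(S>130)&(V>50),'amber':(Hh>=6)&(Hh<22)&(S>150)&(V>90),'green':(Hh>45)&(Hh<90)&(S>90),'blue':(Hh>100)&(Hh<130)&(S>110),'white':(S<75)&(V>140)}
    for k,m in cl.items():
        c,l,st,ce=cv2.connectedComponentsWithStats((m&rib).astype(np.uint8))
        if c>1:
            i=1+np.argmax(st[1:,4]);print(k,st[i,4],ce[i].round(),board(px2w(n,ce[i],.016)))
def tcp():
    o=bot.get_obs();print('t',round(float(o['time']),2),'tcp board',board(o['ee_pos'][:2]),'z',round(float(o['ee_pos'][2])*1e3,1),'yaw rel',round(float(o['tcp_rot'][2])+3.5,1),'F',np.round(o['wrist_force'],1),'q6',round(float(o['q'][5])))
E
python3 - <<'E'
from h import *
tcp();beads('wrist','pics/w3.png')
E
```

```text
time: 6.12
ee_pos: [0.6085, -0.1877, 0.0158]
tcp_rot: [-180.0, 0.0, -93.5]
wrist_force: [0.6, 0.2, 0.6]
opening: -0.0001
grasp_force: 0.3
t 6.12 tcp board [ 90.4 -70.3] z 15.8 yaw rel -90.0 F [0.6 0.2 0.6] q6 -104
red 856 [295. 241.] [ 72.1 -74.4]
amber 15 [511. 358.] [-57.6   1. ]
green 1220 [384. 246.] [ 25.5 -71.8]
white 1427 [387. 269.] [ 22.1 -57.9]
```

View pics/w3.png

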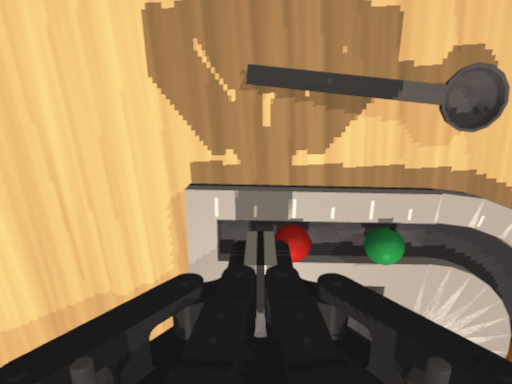

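The red bead (295,241) touches the fingertip (270,240) in line with the channel, and green (384,246) is ahead. The TCP-to-bead distance is about 18.5 mm. I continue along the leg.

```bash
python3 -m crank '[{"gripper":0,"travel":[0,4,0],"twist":[0,0,0]},{"gripper":0,"travel":[0,4,0],"twist":[0,0,0]},{"gripper":0,"travel":[0,4,0],"twist":[0,0,0]},{"gripper":0,"travel":[0,4,0],"twist":[0,0,0]},{"gripper":0,"travel":[0,4,0],"twist":[0,0,0]},{"gripper":0,"travel":[0,4,0],"twist":[0,0,0]},{"gripper":0,"travel":[0,4,0],"twist":[0,0,0]},{"gripper":0,"travel":[0,4,0],"twist":[0,0,0]},{"gripper":0,"travel":[0,4,0],"twist":[0,0,0]}]' && python3 -m crank '[{"gripper":0,"travel":[0,4,0],"twist":[0,0,0]},{"gripper":0,"travel":[0,4,0],"twist":[0,0,0]},{"gripper":0,"travel":[0,4,0],"twist":[0,0,0]},{"gripper":0,"travel":[0,4,0],"twist":[0,0,0]},{"gripper":0,"travel":[0,4,0],"twist":[0,0,0]},{"gripper":0,"travel":[0,4,0],"twist":[0,0,0]},{"gripper":0,"travel":[0,4,0],"twist":[0,0,0]},{"gripper":0,"travel":[0,4,0],"twist":[0,0,0]},{"gripper":0,"travel":[0,3,0],"twist":[0,0,0]}]'
python3 - <<'E'
from h import *
tcp();beads('wrist','pics/w4.png')
E
```

```text
time: 7.3
ee_pos: [0.5725, -0.1855, 0.0158]
tcp_rot: [-180.0, -0.0, -93.5]
wrist_force: [0.4, 0.2, 0.0]
opening: 0.0002
grasp_force: 0.2
time: 8.43
ee_pos: [0.5375, -0.1834, 0.0158]
tcp_rot: [-180.0, -0.0, -93.5]
wrist_force: [0.3, 0.0, 0.6]
opening: -0.0
grasp_force: 0.2
t 8.43 tcp board [ 19.3 -70.3] z 15.8 yaw rel -90.0 F [0.3 0.  0.6] q6 -105
red 863 [295. 241.] [  1.1 -74.3]
amber 3 [310. 247.] [ -7. -71.]
green 1120 [328. 251.] [-16.5 -68.4]
white 1460 [145. 264.] [ 79.9 -61. ]
```

View pics/w4.png

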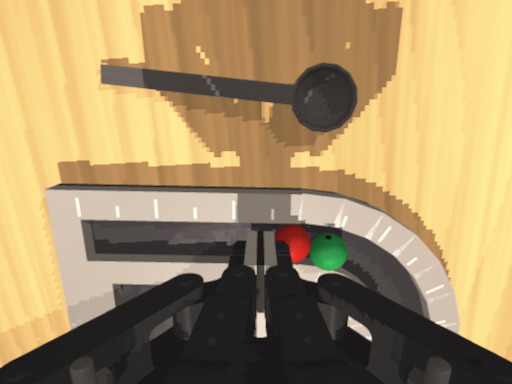

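Red (295,241) and green (328,251) touch each other at the bend's start, with the fingertip straight behind. Now I go round the bend.

```bash
python3 -m crank '[{"gripper":0,"travel":[0.94,4.02,0],"twist":[0,0,0.057]},{"gripper":0,"travel":[0.94,4.02,0],"twist":[0,0,0.057]},{"gripper":0,"travel":[0.94,4.02,0],"twist":[0,0,0.057]},{"gripper":0,"travel":[0.94,4.02,0],"twist":[0,0,0.057]},{"gripper":0,"travel":[0.94,4.02,0],"twist":[0,0,0.057]},{"gripper":0,"travel":[0.94,4.02,0],"twist":[0,0,0.057]},{"gripper":0,"travel":[0.94,4.02,0],"twist":[0,0,0.057]},{"gripper":0,"travel":[0.94,4.02,0],"twist":[0,0,0.057]},{"gripper":0,"travel":[0.94,4.02,0],"twist":[0,0,0.057]},{"gripper":0,"travel":[0.94,4.02,0],"twist":[0,0,0.057]},{"gripper":0,"travel":[0.94,4.02,0],"twist":[0,0,0.057]},{"gripper":0,"travel":[0.94,4.02,0],"twist":[0,0,0.057]}]'
cat >> h.py <<'E'
def arc(L=18.5):  # pusher point: radius, angle round bend, yaw error
    o=bot.get_obs();b=board(o['ee_pos'][:2]);y=np.radians(o['tcp_rot'][2]+3.5)-np.pi/2
    p=b+L*np.array([np.cos(y),np.sin(y)]);print('push pt',p.round(1),'r',np.hypot(*p).round(1),'phi',np.degrees(np.arctan2(-p[0],-p[1])).round(1),'turned',(180-np.degrees(y)%360).round(1))
E
python3 - <<'E'
from h import *
tcp();arc();beads('wrist')
E
```

```text
time: 9.98
ee_pos: [0.4896, -0.1763, 0.0158]
tcp_rot: [-180.0, 0.0, -132.8]
wrist_force: [0.1, 0.3, 0.9]
opening: 0.0003
grasp_force: 0.2
t 9.97 tcp board [-28.9 -66.2] z 15.8 yaw rel -129.3 F [0.1 0.3 0.9] q6 -67
push pt [-43.2 -54.5] r 69.5 phi 38.4 turned 39.3
red 889 [295. 241.] [-45.6 -57.9]
amber 934 [398. 290.] [-71.2   1. ]
green 1129 [329. 244.] [-58.3 -45. ]
white 304 [317. 269.] [-45.1 -37.4]
```

```bash
python3 -m crank '[{"gripper":0,"travel":[0.98,4.02,0],"twist":[0,0,0.056]},{"gripper":0,"travel":[0.98,4.02,0],"twist":[0,0,0.056]},{"gripper":0,"travel":[0.98,4.02,0],"twist":[0,0,0.057]},{"gripper":0,"travel":[0.94,4.02,0],"twist":[0,0,0.057]},{"gripper":0,"travel":[0.94,4.02,0],"twist":[0,0,0.057]},{"gripper":0,"travel":[0.94,4.02,0],"twist":[0,0,0.057]},{"gripper":0,"travel":[0.94,4.02,0],"twist":[0,0,0.057]},{"gripper":0,"travel":[0.94,4.02,0],"twist":[0,0,0.057]},{"gripper":0,"travel":[0.94,4.02,0],"twist":[0,0,0.057]},{"gripper":0,"travel":[0.94,4.02,0],"twist":[0,0,0.057]},{"gripper":0,"travel":[0.94,4.02,0],"twist":[0,0,0.057]},{"gripper":0,"travel":[0.94,4.02,0],"twist":[0,0,0.057]}]'
python3 - <<'E'
from h import *
tcp();arc();beads('wrist','pics/w5.png')
E
```

```text
time: 11.52
ee_pos: [0.4568, -0.1406, 0.0159]
tcp_rot: [-180.0, 0.0, -171.8]
wrist_force: [-0.3, -0.6, 0.5]
opening: -0.0003
grasp_force: 0.3
t 11.53 tcp board [-63.8 -32.5] z 15.9 yaw rel -168.3 F [-0.3 -0.6  0.5] q6 -25
push pt [-67.5 -14.4] r 69.1 phi 78.0 turned 78.3
red 873 [294. 241.] [-71.6 -16. ]
amber 1118 [362. 260.] [-68.   21.7]
green 1142 [329. 244.] [-73.4   2.2]
white 237 [422. 293.] [-54.9  59.6]
```

View pics/w5.png

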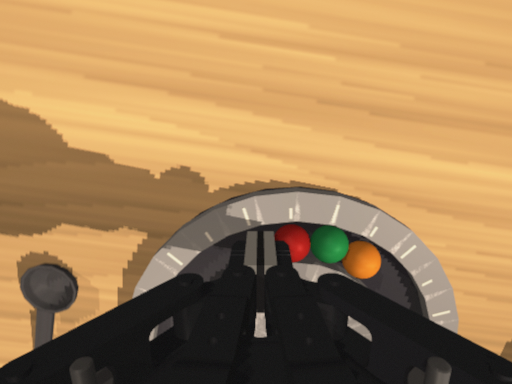

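Red (294,241), green (330,244) and amber (362,260) are in one touching row in mid-bend, with no wedging. I continue, biased slightly outward.

```bash
python3 -m crank '[{"gripper":0,"travel":[1.05,4.02,0],"twist":[0,0,0.057]},{"gripper":0,"travel":[1.05,4.02,0],"twist":[0,0,0.057]},{"gripper":0,"travel":[1.05,4.02,0],"twist":[0,0,0.057]},{"gripper":0,"travel":[1.05,4.02,0],"twist":[0,0,0.057]},{"gripper":0,"travel":[1.05,4.02,0],"twist":[0,0,0.057]},{"gripper":0,"travel":[1.05,4.02,0],"twist":[0,0,0.057]},{"gripper":0,"travel":[1,4.02,0],"twist":[0,0,0.057]},{"gripper":0,"travel":[1,4.02,0],"twist":[0,0,0.057]},{"gripper":0,"travel":[1,4.02,0],"twist":[0,0,0.057]},{"gripper":0,"travel":[1,4.02,0],"twist":[0,0,0.057]},{"gripper":0,"travel":[1,4.02,0],"twist":[0,0,0.057]},{"gripper":0,"travel":[1,4.02,0],"twist":[0,0,0.057]}]'
python3 - <<'E'
from h import *
tcp();arc();beads('wrist')
E
```

```text
time: 13.08
ee_pos: [0.453, -0.092, 0.0159]
tcp_rot: [-180.0, 0.0, 149.0]
wrist_force: [-0.7, -0.9, 0.6]
opening: -0.0
grasp_force: 0.3
t 13.07 tcp board [-70.6  15.7] z 15.9 yaw rel 152.5 F [-0.7 -0.9  0.6] q6 20
push pt [-62.1  32.1] r 69.9 phi 117.4 turned 117.5
red 861 [294. 241.] [-65.8  33.3]
amber 1054 [364. 259.] [-39.   61.3]
green 1141 [329. 246.] [-54.9  48. ]
white 237 [419. 291.] [-7.5 80.6]
```

```bash
python3 -m crank '[{"gripper":0,"travel":[1,4.02,0],"twist":[0,0,0.057]},{"gripper":0,"travel":[1,4.02,0],"twist":[0,0,0.057]},{"gripper":0,"travel":[1,4.02,0],"twist":[0,0,0.057]},{"gripper":0,"travel":[1,4.02,0],"twist":[0,0,0.057]},{"gripper":0,"travel":[1,4.02,0],"twist":[0,0,0.057]},{"gripper":0,"travel":[1,4.02,0],"twist":[0,0,0.057]},{"gripper":0,"travel":[1,4.02,0],"twist":[0,0,0.057]},{"gripper":0,"travel":[1,4.02,0],"twist":[0,0,0.057]},{"gripper":0,"travel":[1,4.02,0],"twist":[0,0,0.057]},{"gripper":0,"travel":[1,4.02,0],"twist":[0,0,0.057]},{"gripper":0,"travel":[1,4.02,0],"twist":[0,0,0.057]},{"gripper":0,"travel":[1,4.02,0],"twist":[0,0,0.057]}]'
python3 - <<'E'
from h import *
tcp();arc();beads('wrist','pics/w6.png')
E
```

```text
time: 14.62
ee_pos: [0.481, -0.0521, 0.0158]
tcp_rot: [-180.0, 0.0, 109.9]
wrist_force: [-0.2, 0.6, 0.8]
opening: -0.0001
grasp_force: 0.4
t 14.62 tcp board [-45.1  57.2] z 15.8 yaw rel 113.4 F [-0.2  0.6  0.8] q6 64
push pt [-28.1  64.5] r 70.4 phi 156.5 turned 156.6
red 856 [294. 241.] [-29.9  67.7]
amber 1113 [363. 260.] [ 7.9 72.1]
green 1140 [329. 247.] [-12.1  71.7]
blue 1231 [472. 310.] [78.8 68.4]
white 1027 [397. 279.] [30.2 69.1]
```

View pics/w6.png

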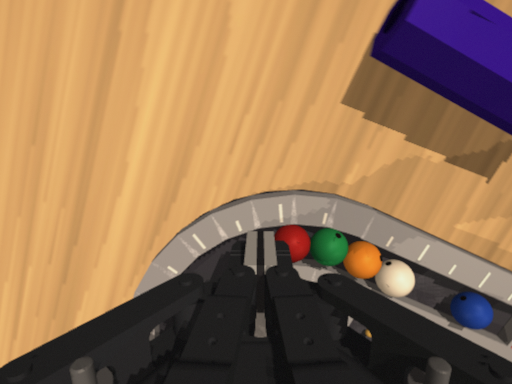

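Red (294,243), green (330,246), amber (363,260) and white (396,279) are in a row, and blue (471,310) is ahead. I finish the bend more slowly.

```bash
python3 -m crank '[{"gripper":0,"travel":[0.94,4.02,0],"twist":[0,0,0.057]},{"gripper":0,"travel":[0.94,4.02,0],"twist":[0,0,0.057]},{"gripper":0,"travel":[0.94,4.02,0],"twist":[0,0,0.057]},{"gripper":0,"travel":[0.94,4.02,0],"twist":[0,0,0.057]},{"gripper":0,"travel":[0.73,3.03,0],"twist":[0,0,0.043]},{"gripper":0,"travel":[0.73,3.03,0],"twist":[0,0,0.043]},{"gripper":0,"travel":[0.73,3.03,0],"twist":[0,0,0.043]},{"gripper":0,"travel":[0.73,3.03,0],"twist":[0,0,0.043]},{"gripper":0,"travel":[0,3,0],"twist":[0,0,0.008]},{"gripper":0,"travel":[0,2.5,0],"twist":[0,0,0]}]'
python3 - <<'E'
from h import *
tcp();arc();beads('wrist')
E
```

```text
time: 15.92
ee_pos: [0.5129, -0.0412, 0.0158]
tcp_rot: [-180.0, 0.0, 86.5]
wrist_force: [0.0, -0.2, 0.2]
opening: -0.0002
grasp_force: 0.4
t 15.93 tcp board [-13.9  70.1] z 15.8 yaw rel 90.0 F [ 0.  -0.2  0.2] q6 89
push pt [ 4.6 70.1] r 70.3 phi -176.2 turned 180.0
red 862 [294. 241.] [ 4.2 73.7]
amber 1170 [367. 245.] [42.2 71.6]
green 1151 [329. 244.] [22.3 72.1]
blue 1239 [442. 249.] [81.3 69.2]
white 1126 [404. 252.] [62.1 67.1]
```

```bash
python3 -m crank '[{"gripper":0,"travel":[0,2,0],"twist":[0,0,0]},{"gripper":0,"travel":[0,2,0],"twist":[0,0,0]},{"gripper":0,"travel":[0,2,0],"twist":[0,0,0]},{"gripper":0,"travel":[0,2,0],"twist":[0,0,0]},{"gripper":0,"travel":[0,2,0],"twist":[0,0,0]},{"gripper":0,"travel":[0,2,0],"twist":[0,0,0]},{"gripper":0,"travel":[0,2,0],"twist":[0,0,0]},{"gripper":0,"travel":[0,2,0],"twist":[0,0,0]},{"gripper":0,"travel":[0,1.5,0],"twist":[0,0,0]},{"gripper":0,"travel":[0,0,0],"twist":[0,0,0]}]'
python3 - <<'E'
from h import *
tcp();arc();beads('wrist')
E
```

```text
time: 17.23
ee_pos: [0.5303, -0.0421, 0.0158]
tcp_rot: [-180.0, 0.0, 86.4]
wrist_force: [-0.7, -0.2, -0.0]
opening: -0.0002
grasp_force: 0.3
t 17.23 tcp board [ 3.6 70.2] z 15.8 yaw rel 89.9 F [-0.7 -0.2 -0. ] q6 89
push pt [22.1 70.2] r 73.6 phi -162.5 turned -179.9
red 849 [295. 241.] [21.5 73.5]
amber 1165 [368. 245.] [59.5 71.3]
green 1158 [329. 245.] [39.6 71.1]
blue 1239 [442. 246.] [98.1 70.7]
white 1137 [405. 253.] [79.5 66.8]
```

```bash
S='python3 -c "from h import *;tcp();beads()"'
python3 -m crank '[{"gripper":0,"travel":[0,1,0],"twist":[0,0,0]},{"gripper":0,"travel":[0,1,0],"twist":[0,0,0]},{"gripper":0,"travel":[0,1,0],"twist":[0,0,0]},{"gripper":0,"travel":[0,0,0],"twist":[0,0,0]}]' | grep force; eval $S
python3 -m crank '[{"gripper":0,"travel":[0,0.7,0],"twist":[0,0,0]},{"gripper":0,"travel":[0,0.7,0],"twist":[0,0,0]},{"gripper":0,"travel":[0,0,0],"twist":[0,0,0]}]' | grep force; eval $S
```

```text
wrist_force: [0.5, -0.6, 1.2]
grasp_force: 0.3
t 17.77 tcp board [ 6.5 70.2] z 15.8 yaw rel 89.9 F [ 0.5 -0.6  1.2] q6 89
red 850 [295. 241.] [24.5 73.5]
amber 1158 [367. 245.] [62.1 71.3]
green 1137 [329. 248.] [42.4 69.9]
blue 1237 [441. 246.] [100.8  70.7]
white 1128 [404. 253.] [82.2 66.7]
wrist_force: [-1.1, -0.2, 1.7]
grasp_force: 0.3
t 18.2 tcp board [ 7.9 70.2] z 15.8 yaw rel 90.0 F [-1.1 -0.2  1.7] q6 89
red 846 [295. 241.] [25.8 73.4]
amber 1156 [366. 245.] [63.1 71.3]
green 1122 [328. 250.] [43.7 68.7]
blue 1216 [440. 246.] [101.6  70.7]
white 1127 [403. 253.] [83.1 66.7]
```

```bash
python3 -c "
from h import *
cv2.imwrite('pics/w7.png',cv2.resize(bot.camera('wrist')[180:320,230:512,::-1],None,fx=2.8,fy=2.8,interpolation=cv2.INTER_CUBIC))"
```

```text
(no output)
```

View pics/w7.png

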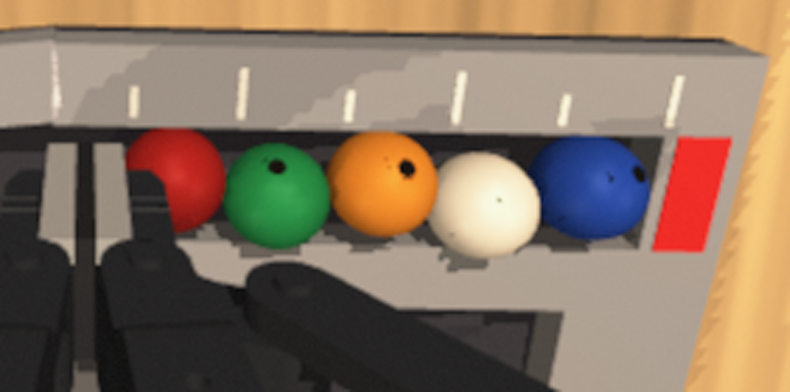

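Blue's right edge (650,188) is still about 1–2 mm short of the end wall (657,188). The row is closed with a slight zigzag. I push a little further in small steps.

```bash
S='python3 -c "from h import *;tcp();beads()"'
python3 -m crank '[{"gripper":0,"travel":[0,0.5,0],"twist":[0,0,0]},{"gripper":0,"travel":[0,0.5,0],"twist":[0,0,0]},{"gripper":0,"travel":[0,0,0],"twist":[0,0,0]}]' | grep wrist; eval $S
python3 -m crank '[{"gripper":0,"travel":[0,0.5,0],"twist":[0,0,0]},{"gripper":0,"travel":[0,0.3,0],"twist":[0,0,0]},{"gripper":0,"travel":[0,0,0],"twist":[0,0,0]}]' | grep wrist; eval $S
```

```text
wrist_force: [-0.1, -0.0, 1.5]
t 18.68 tcp board [ 8.9 70.2] z 15.8 yaw rel 89.9 F [-0.1 -0.   1.5] q6 89
red 842 [294. 241.] [26.8 73.5]
amber 1158 [365. 245.] [63.6 71.3]
green 1108 [328. 252.] [44.4 67.6]
blue 1193 [439. 246.] [102.   70.7]
white 1127 [402. 253.] [83.6 66.8]
wrist_force: [0.6, 0.1, 0.7]
t 19.1 tcp board [ 9.7 70.2] z 15.8 yaw rel 89.9 F [0.6 0.1 0.7] q6 89
red 840 [294. 241.] [27.6 73.5]
amber 1163 [365. 245.] [64.4 71.3]
green 1106 [328. 252.] [45.1 67.6]
blue 1173 [438. 246.] [102.4  70.7]
white 1119 [402. 253.] [84.3 66.8]
```

```bash
S='python3 -c "from h import *;tcp();beads()"'
python3 -m crank '[{"gripper":0,"travel":[0,0.5,0],"twist":[0,0,0]},{"gripper":0,"travel":[0,0.2,0],"twist":[0,0,0]},{"gripper":0,"travel":[0,0,0],"twist":[0,0,0]}]' | grep wrist; eval $S
python3 -c "
from h import *
cv2.imwrite('pics/w8.png',cv2.resize(bot.camera('wrist')[180:320,230:512,::-1],None,fx=2.8,fy=2.8,interpolation=cv2.INTER_CUBIC))"
```

```text
wrist_force: [-0.5, -1.2, 1.1]
t 19.52 tcp board [10.4 70.2] z 15.8 yaw rel 89.9 F [-0.5 -1.2  1.1] q6 89
red 839 [294. 241.] [28.3 73.5]
amber 1162 [365. 245.] [65.1 71.2]
green 1101 [328. 252.] [45.8 67.5]
blue 1149 [438. 246.] [102.9  70.8]
white 1126 [402. 253.] [85.1 66.7]
```

View pics/w8.png

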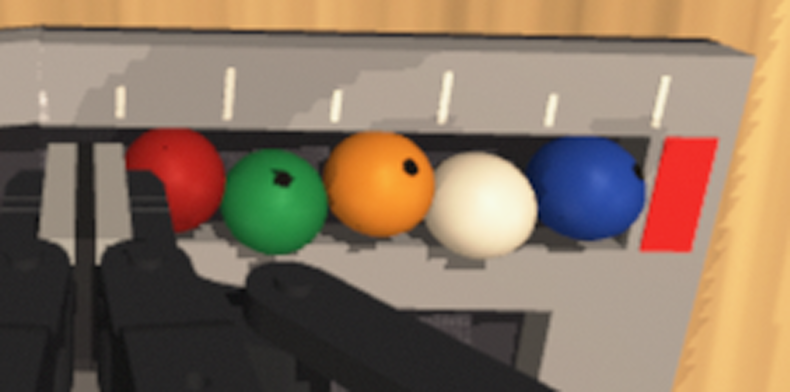

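Blue's edge overlaps the wall edge by about 6 px. From this view angle, touching would show about 15 px, so roughly 1.7 mm remains.

```bash
S='python3 -c "from h import *;tcp();beads()"'
sed -i 's/(x<112)/(x<125)/' h.py; eval $S
python3 -m crank '[{"gripper":0,"travel":[0,0.4,0],"twist":[0,0,0]},{"gripper":0,"travel":[0,0.4,0],"twist":[0,0,0]},{"gripper":0,"travel":[0,0,0],"twist":[0,0,0]}]' | grep wrist; eval $S
python3 -m crank '[{"gripper":0,"travel":[0,0.4,0],"twist":[0,0,0]},{"gripper":0,"travel":[0,0.1,0],"twist":[0,0,0]},{"gripper":0,"travel":[0,0,0],"twist":[0,0,0]}]' | grep wrist; eval $S
```

```text
t 19.62 tcp board [10.4 70.2] z 15.8 yaw rel 90.0 F [-0.6 -0.2  0.4] q6 89
red 839 [294. 241.] [28.2 73.5]
amber 1165 [365. 245.] [65.1 71.3]
green 1107 [328. 252.] [45.8 67.5]
blue 1232 [439. 246.] [103.6  70.5]
white 1125 [402. 253.] [85.1 66.7]
wrist_force: [-0.7, -0.1, 0.7]
t 20.05 tcp board [11.2 70.2] z 15.8 yaw rel 89.9 F [-0.7 -0.1  0.7] q6 89
red 843 [294. 241.] [29.1 73.4]
amber 1164 [365. 245.] [65.9 71.2]
green 1108 [328. 252.] [46.6 67.5]
blue 1237 [439. 246.] [104.5  70.5]
white 1125 [402. 253.] [85.9 66.7]
wrist_force: [-0.3, -0.4, 1.5]
t 20.48 tcp board [11.7 70.2] z 15.8 yaw rel 89.9 F [-0.3 -0.4  1.5] q6 89
red 837 [294. 241.] [29.5 73.5]
amber 1168 [365. 245.] [66.3 71.2]
green 1101 [328. 252.] [47.1 67.5]
blue 1235 [439. 246.] [104.9  70.5]
white 1123 [402. 253.] [86.3 66.7]
```

```bash
S='python3 -c "from h import *;tcp();beads()"'
python3 -m crank '[{"gripper":0,"travel":[0,0.4,0],"twist":[0,0,0]},{"gripper":0,"travel":[0,0,0],"twist":[0,0,0]},{"gripper":0,"travel":[0,0,0],"twist":[0,0,0]}]' | grep wrist; eval $S|grep -v -e red -e green
python3 -m crank '[{"gripper":0,"travel":[0,0.4,0],"twist":[0,0,0]},{"gripper":0,"travel":[0,0,0],"twist":[0,0,0]},{"gripper":0,"travel":[0,0,0],"twist":[0,0,0]}]' | grep wrist; eval $S|grep -v -e red -e green
```

```text
wrist_force: [-0.0, -0.1, 0.9]
t 20.9 tcp board [12.1 70.2] z 15.8 yaw rel 89.9 F [-0.  -0.1  0.9] q6 89
amber 1162 [365. 245.] [66.8 71.2]
blue 1236 [439. 246.] [105.4  70.5]
white 1128 [402. 253.] [86.8 66.7]
wrist_force: [0.7, 0.7, 0.5]
t 21.32 tcp board [12.5 70.2] z 15.8 yaw rel 89.9 F [0.7 0.7 0.5] q6 89
amber 1160 [365. 245.] [67.1 71.2]
blue 1235 [439. 246.] [105.7  70.5]
white 1125 [402. 253.] [87.1 66.6]
```

```bash
S='python3 -c "from h import *;tcp();beads()"'
for i in 1 ; do python3 -m crank '[{"gripper":0,"travel":[0,0.4,0],"twist":[0,0,0]},{"gripper":0,"travel":[0,0,0],"twist":[0,0,0]},{"gripper":0,"travel":[0,0,0],"twist":[0,0,0]}]' | grep wrist; eval $S;done
python3 -c "
from h import *
cv2.imwrite('pics/w9.png',cv2.resize(bot.camera('wrist')[180:320,230:512,::-1],None,fx=2.8,fy=2.8,interpolation=cv2.INTER_CUBIC))"
```

```text
wrist_force: [0.4, -0.3, 1.1]
t 21.75 tcp board [12.9 70.2] z 15.8 yaw rel 89.9 F [ 0.4 -0.3  1.1] q6 89
red 835 [294. 241.] [30.7 73.5]
amber 1168 [365. 245.] [67.3 71.2]
green 1103 [327. 252.] [48.1 67.5]
blue 1230 [438. 246.] [105.7  70.6]
white 1121 [402. 253.] [87.2 66.6]
```

View pics/w9.png

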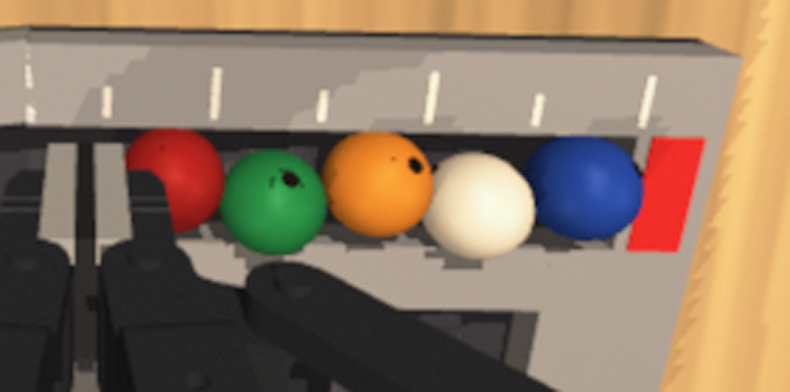

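Blue's edge (642,170) now overlaps the wall edge (about 627) by about 15 px, and it has stopped moving, so the row is against the wall. I back off slowly, then lift.

```bash
python3 -m crank '[{"gripper":0,"travel":[0,-0.4,0],"twist":[0,0,0]},{"gripper":0,"travel":[0,-0.6,0],"twist":[0,0,0]},{"gripper":0,"travel":[0,-2,0],"twist":[0,0,0]},{"gripper":0,"travel":[0,-4,0],"twist":[0,0,0]},{"gripper":0,"travel":[0,-5,0],"twist":[0,0,0]},{"gripper":0,"travel":[0,0,10],"twist":[0,0,0]}]' >/dev/null --help 2>/dev/null; python3 -c "from h import *;tcp();beads()"
```

```text
t 21.85 tcp board [12.9 70.2] z 15.8 yaw rel 89.9 F [-0.   0.3  1.4] q6 89
red 834 [294. 241.] [30.7 73.5]
amber 1167 [365. 245.] [67.3 71.3]
green 1104 [327. 252.] [48.1 67.5]
blue 1230 [438. 246.] [105.7  70.6]
white 1121 [402. 253.] [87.2 66.6]
```

That call had a stray argument and, worse, a lift row with the wrong sign: +z points down. It was refused and nothing moved. Here is the corrected call.

```bash
python3 -m crank '[{"gripper":0,"travel":[0,-0.4,0],"twist":[0,0,0]},{"gripper":0,"travel":[0,-0.6,0],"twist":[0,0,0]},{"gripper":0,"travel":[0,-2,0],"twist":[0,0,0]},{"gripper":0,"travel":[0,-4,0],"twist":[0,0,0]},{"gripper":0,"travel":[0,-6,0],"twist":[0,0,0]},{"gripper":0,"travel":[0,0,-10],"twist":[0,0,0]},{"gripper":0,"travel":[0,0,-20],"twist":[0,0,0]},{"gripper":0,"travel":[0,0,-40],"twist":[0,0,0]},{"gripper":0,"travel":[0,-10,-40],"twist":[0,0,0]},{"gripper":0,"travel":[0,0,-10],"twist":[0,0,0]},{"gripper":0,"travel":[0,0,0],"twist":[0,0,0]},{"gripper":0,"travel":[0,0,0],"twist":[0,0,0]}]'
python3 - <<'E'
from h import *
tcp();beads();im=bot.camera('wrist')
cv2.imwrite('pics/w10.png',cv2.resize(im[100:384,200:512,::-1],None,fx=2.1,fy=2.1,interpolation=cv2.INTER_CUBIC))
E
```

```text
time: 23.4
ee_pos: [0.5163, -0.0412, 0.1344]
tcp_rot: [-179.9, -0.0, 86.4]
wrist_force: [1.1, -0.1, -1.4]
opening: -0.0002
grasp_force: 0.0
t 23.4 tcp board [-10.6  70.2] z 134.4 yaw rel 89.9 F [ 1.1 -0.1 -1.4] q6 89
red 389 [303. 186.] [28.2 71.4]
amber 385 [347. 187.] [66.9 70.8]
green 381 [325. 191.] [47.5 67.2]
blue 391 [389. 188.] [105.5  70. ]
white 365 [368. 191.] [86.6 66.4]
```

View pics/w10.png

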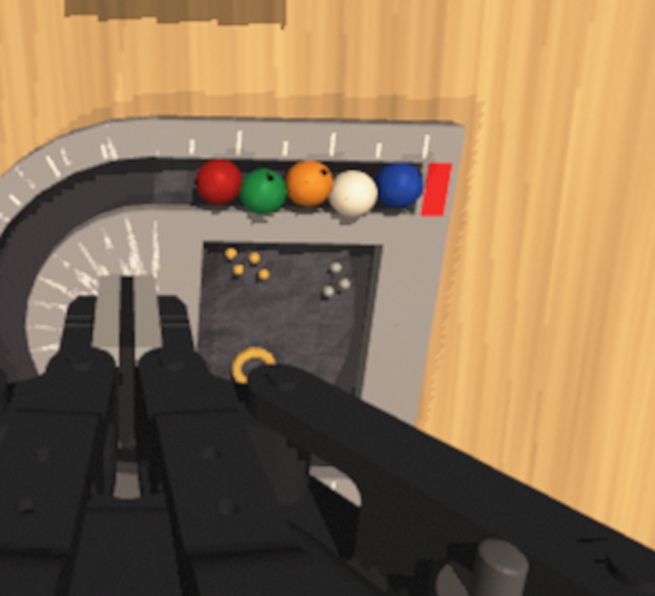

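All five beads are in one closed row against the red-marked end, from red (218,182) to blue (400,185), and the clasp ring lies undisturbed at (253,365). I hand the job in.

```bash
python3 -c "
from workcell import bot
print(bot.job_done())"
```

```text
the job is handed in; nothing more can be done
None
```

All five beads were pushed round the channel into one closed, slightly zigzag row against the red-marked end, and the job was handed in at about 23.5 s; its result was not reported.

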